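# Shut and latch the electrode case

### The job

Shut the lid of the grey electrode case, swing the wire loop of its toggle latch over the hook on the lid, and press the latch lever all the way down flat so that the lid is pulled tight. Leave the other things on the bench where they are.

Things in the scene. Friction and masses are not known exactly. Their poses are not given: they have to be found in the camera images.
- case: grey electrode case, fixed to the bench: x -0.119 (front, facing the robot) to +0.110 (hinged rear), y -0.11 to 0.11 in its frame; origin on the bench, +x to the rear, +z up; only position and yaw vary. Front upright to z 0.041, then one 45 deg slope up over the latch (at y = 0) and the lid's front to (x -0.018, z 0.142), where the level lid top starts (2 mm ribs)
- lid (a joint): lid angle at its rear hinge, rad: 0 = shut (stop), positive = open, limit 1.3; starts 0.3 to 0.7. The stiff hinge (0.42 N m) keeps the lid where it is left; 2 to 6 N near its front push it down
- seal (a joint): how far the lid is drawn down beyond shut against its springy seal, rad about the same hinge, added to the lid angle: about -0.004 free under its own weight, about -0.03 pulled tight by the latch (front edge 3 to 4 mm lower), stop at -0.05. Springs back (75 N m/rad) when let go
- lid_hinge (a point): on the case: point of the lid's hinge axis (along case y), case frame (0.110, 0, 0.109)
- lid_front (a point): on the lid, moves with it: middle of its front top edge, where the flat top meets the slope. The flat top runs 128 mm from here to the rear and is 220 mm wide
- keeper_seat (a point): on the lid: where the crossbar's centre sits when hooked. The keeper is a steel hook 20 mm wide on the lid's slope: a 7 mm thick post, 11 mm high, topped by a 3.5 mm thick lip that overhangs 3.5 mm up-slope. The seat is on the post's up-slope side, under the lip, 5.5 mm off the slope: the crossbar drops onto the slope just up-slope of the lip, then is drawn down under it
- lever_pivot (a point): on the case: axis of the latch lever (along case y), 10 mm off the slope, case frame (-0.082, 0, 0.092)
- lever (a joint): lever angle, rad: 0 = flat, pointing down the slope; 2.1 (limit) = fully raised, 15 deg off upright, leaning to the front. In case x-z it points along (cos a, sin a), a = 225 deg - value. Starts raised, 1.8 to 2.05; light friction (0.04 N m) holds it. Hooking needs it above about 1.65. With the loop hooked, its end takes 2 to 6 N to press down; it snaps over centre near 0.2 and stays flat
- lever_tip (a point): free end of the lever, 50 mm from the pivot; the lever is a steel strip 18 mm wide and 5 mm thick with a 22 mm wide, 7 mm thick end
- loop (a joint): wire loop's angle on the lever, rad: 0 = folded back along the lever (start, held by its weight), grows as it swings towards the lid; 1.4 to 2 lying on the lid past the keeper, lever raised; about 3.15 when all is closed. Swings freely: pushed past upright it falls onto the lid. Its pin is 14 mm from the pivot, in case x-z in direction a + 12 deg (a: see lever)
- loop_bar (a point): middle of the loop's crossbar, the end that hooks on the keeper. The loop is a U of 5 mm steel wire, legs 36 mm apart (centres), 64 mm from its pin to the crossbar; folded back it stands about 28 mm past the lever's end
- chuck: bystander: three-jaw chuck, steel disc 124 mm across, 76 mm high, left of the case; origin at the centre of its underside
- brush: bystander: flat paint brush with a wooden handle, 200 mm long, lying right of the case; origin under its ferrule end
- file: bystander: flat file with a wooden handle, 270 mm long, 20 mm high, lying right of the brush; origin on the table under the blade's start
- cup: bystander: small white plastic cup, 44 mm across, 32 mm high, beside the case's front; origin at its underside
- holder: bystander: steel electrode holder block 40 x 40 mm, 68 mm high, beside the case's front; origin at its underside
- hexkey: bystander: L-shaped hex key 100 x 30 mm, 8 mm thick, lying in front of the case to the left; origin on the table under its long leg
- strap: bystander: steel clamp strap 100 x 30 x 14 mm with two holes, lying in front of the case to the right; origin at the centre of its underside

How it is judged:
By the outcome, as a careful person would: the job done as asked, in the order asked, and still so for the second after the job is handed in, with the robot touching nothing.
It also fails if it takes over 54 s, if anything falls off the work surface, if the arm or the gripper's body presses on something with over 40 N, if the wrist force passes 120 N, or if a joint passes its speed limit or range.

### The arm

A 6-joint arm with a two-finger parallel gripper is mounted at the origin on the work surface. World frame = base frame: x ahead of the robot, y to its left, z up, the work surface at z = 0. Lengths are in m, angles in rad, forces in N, time in s.
With the tool pointing down it reaches from about 0.425 to 0.95 m from the base axis. Payload 3.5 kg.
Tool frame: the origin (TCP) lies between the finger pads; the fingertips stand 17 mm ahead of it and the grasp point (between the pads) lies 2 mm behind it; z points along the fingers, y is the direction in which the jaws open and shut (so a half turn about z gives the same grasp; the last joint's range is limited). The gripper opens to 85 mm and grips with 20 to 120 N. Pads are 22 mm wide; open, the fingers measure 114 mm over their backs; the gripper's body (76 mm by 85 mm) begins 54 mm behind the grasp point. The pads swing forward as they close: fully open they stand 13 mm farther back than shut.
Start: joints at [-1.281, 0.286, 1.577, -0, 1.279, -0.15], TCP at [0.287, -0.611, 0.248] pointing down, gripper open.
Joint ranges: [-2.77, 2.77], [-0.9, 2.22], [0.21, 2.48], [-1.53, 4.67], [0.24, 2.81], [-2.84, 2.84]. Speed limits (rad/s): [2.79, 2.79, 3.14, 3.14, 3.14, 3.14].

### API

Orientations are given as a unit quaternion [x, y, z, w].
In Python, from plant import ctrl gives the robot as it stands.
- The arm moves only by the tool carry_out, never from a script. Its argument "commands" is a list of rows, each an object with "delta_pos": the shift along the tool's x, y, z in m, a list of three; "delta_rot": the turn, a rotation vector about the tool's x, y, z in rad, a list of three; "claw": the opening in per cent of the stroke, from 0 (shut) to 100 (fully open). A call has 1 to 8 rows; each row is the pose to reach, as a shift and turn from the pose measured when the call began, along the tool's axes at that moment; what a row does not reach only later rows make up. A row lasts 1/12 s, in which the tool goes at most 41.7 mm and 7.16 degrees, less where a joint would pass 70% of its speed; a pose out of reach is approached as far as the arm can. A call with a gripper value outside its range is refused whole. The fingers move at their own pace and stop on an object; "force" is the grip in N (left out, the last holds). Time passes only in rows, so rows that repeat a pose let the fingers close. It gives the time, the measured TCP pose, the force and the opening at its end, in the units of the state.
- ctrl.get_state(): the state, without advancing time (a new reading comes with each control period).
- ctrl.read_camera(name): name is "scene" or "top" or "wrist"; returns (picture, depth): 400x640x3 uint8, red, green, blue; 400x640 float32, m along the optical axis (not along the pixel's ray), 0 where there is no reading.
- ctrl.camera_info(name): a dict with "fx", "fy", "cx", "cy" (pixels), "rvec" (rotation vector, rad) and "tvec" (3), from world to camera coordinates, as OpenCV has them; the wrist camera has in their place "mount" (4x4, takes a point from camera to tool coordinates, whose origin is the TCP and whose axes are the flange's). Camera axes: x right, y down, z forward; pixel columns grow to the right and rows downward; lengths in m; the calibration is good to about 2 mm. A picture is of the moment at which its call begins: read the wrist's pose just before it. camera_info takes no time and is no camera call.
- ctrl.sign_off(): hands the job in, once; it reports no verdict.
The state is a dict: "time": time; "qpos": joint angles; "dq": joint speeds; "joint_efforts": joint torques, N m; "eef_pos": TCP position; "tcp_rot": TCP orientation; "contact_force": force on the tool from outside, world axes, zero at the start; "wrist_torque": the same for the moment, N m; "opening": opening from 0.0 (shut) to 1.0 (fully open).
Only numpy, scipy, OpenCV 4.12 (cv2) and the standard library are available. Lean on these libraries where they do the work, as an engineer would, in place of code of your own. Each camera call takes 0.05 s, during which the arm holds its last target.

## Working session

There is one attempt and no reset: what is moved stays moved. The work goes in short steps, Python scripts to look and compute and a tool call to move; the robot and the scene stay as the last step left them, time stands still between calls to the robot, and variables do not carry over. Pictures are saved under pics/ and viewed, and the job is handed in when it is done.

Besides the shell and the picture viewer there is one more tool, called after "Emit:" as name([rows], argument=value, ...), one row to a line, values as JSON. carry_out: Moves the arm, as the interface text tells. Its arguments: {"type":"object","properties":{"commands":{"type":"array"},"force":{"type":"number"}},"required":["commands"]}

```bash
mkdir -p pics; ls
cat > h.py <<'E'
import numpy as np,cv2
from plant import ctrl
from scipy.spatial.transform import Rotation as R
def cam(n):
    i=ctrl.camera_info(n); return i
def world(n,rgbd=None,st=None):
    # returns HxWx3 world pts
    i=ctrl.camera_info(n)
    d=rgbd[1]; v,u=np.mgrid[0:400,0:640]
    P=np.stack([(u-i['cx'])/i['fx']*d,(v-i['cy'])/i['fy']*d,d],-1)
    if n=='wrist':
        M=np.array(i['mount']); P=P@M[:3,:3].T+M[:3,3]
        P=P@R.from_quat(st['tcp_rot']).as_matrix().T+np.array(st['eef_pos'])
    else:
        Rm=cv2.Rodrigues(np.array(i['rvec'],float))[0]
        P=(P-np.array(i['tvec']).ravel())@Rm
    P[d==0]=np.nan
    return P
def save(n,img): cv2.imwrite(n,img[...,::-1])
E
python3 - <<'E'
from h import *
st=ctrl.get_state(); print(st)
for n in ['scene','top']:
    r=ctrl.read_camera(n); save(f'pics/{n}0.png',r[0]); np.savez(f'{n}0.npz',c=r[0],d=r[1])
    print(ctrl.camera_info(n))
print(ctrl.camera_info('wrist'))
E
```

```text
pics
{'time': 0.0, 'qpos': array([-1.28101504e+00,  2.87183239e-01,  1.57815810e+00,  7.81324909e-06,
        1.27855655e+00, -1.50005383e-01]), 'dq': array([-0.0007156 ,  0.00086712,  0.00015127,  0.00142167,  0.00135052,
       -0.00030829]), 'joint_efforts': array([-2.46205118e-04, -4.05986845e+01, -2.92625731e+01, -1.56611059e-04,
        5.91409756e-03,  3.60921874e-06]), 'eef_pos': array([ 0.28723075, -0.61017611,  0.24694562]), 'tcp_rot': array([ 9.75920320e-01,  2.18124279e-01, -7.67579825e-05, -1.15006528e-03]), 'contact_force': array([-0.27722034,  0.13693178,  1.10591074]), 'wrist_torque': array([-0.00011548,  0.01858315,  0.0496699 ]), 'opening': 1.0056722770731616}
{'fx': 434.09474242199093, 'fy': 434.09474242199093, 'cx': 323.1887017029106, 'cy': 201.43836855385794, 'rvec': array([ 2.51676785, -0.16266147,  0.04564063]), 'tvec': array([-0.5622619 ,  0.14918925,  1.04096598])}
{'fx': 379.0917245833695, 'fy': 379.0917245833695, 'cx': 316.26169795204515, 'cy': 204.94713609578758, 'rvec': array([ 1.97458711, -2.23479629,  0.26279495]), 'tvec': array([0.10326107, 0.60484815, 0.75516619])}
{'fx': 352.36704819751253, 'fy': 352.36704819751253, 'cx': 325.4574028514937, 'cy': 198.8554241398523, 'mount': array([[-4.24498978e-04, -9.47711863e-01, -3.19127005e-01,
         8.27655062e-02],
       [ 9.99999910e-01, -3.93912188e-04, -1.60386571e-04,
         5.03852996e-04],
       [ 2.62922390e-05, -3.19127044e-01,  9.47711944e-01,
        -1.24383938e-01],
       [ 0.00000000e+00,  0.00000000e+00,  0.00000000e+00,
         1.00000000e+00]])}
```

View pics/scene0.png

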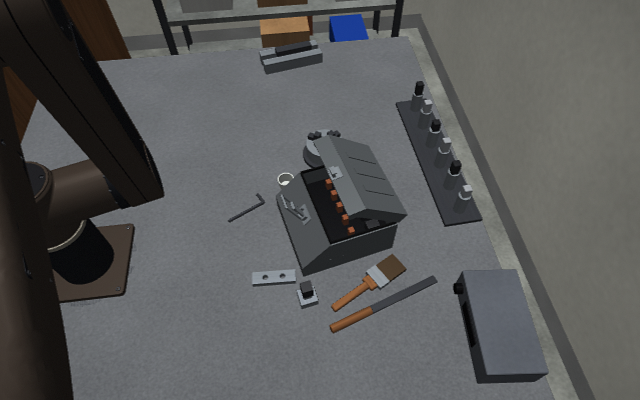

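View pics/top0.png

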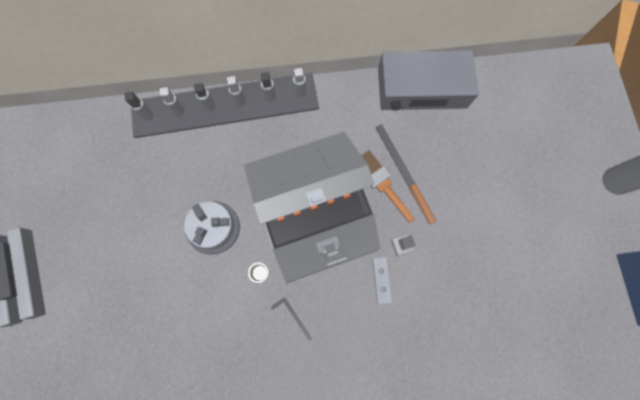

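```bash
cat > a.py <<'E'
from h import *
W={}
for n in ['scene','top']:
    z=np.load(f'{n}0.npz'); P=world(n,(z['c'],z['d'])); W[n]=P
    for uv in ([(300,235),(330,245),(285,215),(360,170),(335,172),(296,208)] if n=='scene' else [(300,260),(350,255),(300,180),(317,197),(328,245)]):
        print(n,uv,P[uv[1],uv[0]].round(4))
    b=(200,120,460,290) if n=='scene' else (230,130,400,290)
    c=z['c'][b[1]:b[3],b[0]:b[2]]; s=3 if n=='scene' else 4
    save(f'pics/{n}0z.png',cv2.resize(c,None,fx=s,fy=s,interpolation=cv2.INTER_CUBIC))
E
python3 a.py
```

```text
scene (300, 235) [ 0.5096 -0.0234  0.0613]
scene (330, 245) [ 0.5715 -0.0847  0.1065]
scene (285, 215) [0.4788 0.0478 0.0455]
scene (360, 170) [0.656  0.0481 0.1897]
scene (335, 172) [0.5961 0.0239 0.2215]
scene (296, 208) [0.5068 0.0053 0.1314]
top (300, 260) [0.4991 0.0766 0.0705]
top (350, 255) [ 0.4984 -0.0315  0.0481]
top (300, 180) [0.6328 0.0564 0.2022]
top (317, 197) [0.5923 0.03   0.2203]
top (328, 245) [0.52   0.0155 0.0968]
```

```bash
cat > fit.py <<'E'
from h import *
from a import W
from scipy.optimize import least_squares
import sys
# front slope: points with normal 45deg; region by normals
def normals(P):
    a=np.roll(P,-2,1)-np.roll(P,2,1); b=np.roll(P,-2,0)-np.roll(P,2,0)
    n=np.cross(a,b); n/=np.linalg.norm(n,axis=-1,keepdims=True); n*=np.sign(n[...,2:3]); return n
for nm in W:
    P=W[nm]; N=normals(P)
    seed={'scene':(285,235),'top':(300,262)}[nm]
    n0=N[seed[1],seed[0]]; print(nm,'n0',n0)
    d=np.abs((P-P[seed[1],seed[0]])@n0)
    m=(d<.006)&(np.linalg.norm(P-P[seed[1],seed[0]],axis=-1)<.25)&(N@n0>.9)
    Q=P[m]; c=Q.mean(0); n=np.linalg.svd(Q-c,full_matrices=False)[2][2]; n*=np.sign(n[2])
    print(len(Q),'n',n,'yaw',np.arctan2(-n[1],-n[0]),'tilt',np.degrees(np.arccos(n[2])))
    yaw=np.arctan2(-n[1],-n[0]); ax=np.array([np.cos(yaw),np.sin(yaw)]); ay=np.array([-ax[1],ax[0]])
    # plane: z = xc+0.160 -> xc = z-.160 ; origin along ax
    print('ox along ax',np.median(Q[:,:2]@ax-(Q[:,2]-.160)),'y ext',np.percentile(Q[:,:2]@ay,[0,1,50,99,100]))
E
python3 fit.py
```

```text
scene (300, 235) [ 0.5096 -0.0234  0.0613]
scene (330, 245) [ 0.5715 -0.0847  0.1065]
scene (285, 215) [0.4788 0.0478 0.0455]
scene (360, 170) [0.656  0.0481 0.1897]
scene (335, 172) [0.5961 0.0239 0.2215]
scene (296, 208) [0.5068 0.0053 0.1314]
top (300, 260) [0.4991 0.0766 0.0705]
top (350, 255) [ 0.4984 -0.0315  0.0481]
top (300, 180) [0.6328 0.0564 0.2022]
top (317, 197) [0.5923 0.03   0.2203]
top (328, 245) [0.52   0.0155 0.0968]
scene n0 [ 0.20319659 -0.12399481  0.97125508]
1236 n [ 0.03892232 -0.02844837  0.9988372 ] yaw 2.510427141933146 tilt 2.763331856476765
ox along ax -0.21667443593112673 y ext [-0.52851211 -0.31496714 -0.14524542 -0.04768021 -0.04472191]
top n0 [-0.68801004  0.03186073  0.72500143]
1083 n [-0.69591221  0.01173243  0.71803102] yaw -0.016857475669322258 tilt 44.10784366355534
ox along ax 0.5851392363875563 y ext [-0.12765182 -0.08971281  0.08523644  0.2687015   0.31090843]
```

View pics/scene0z.png

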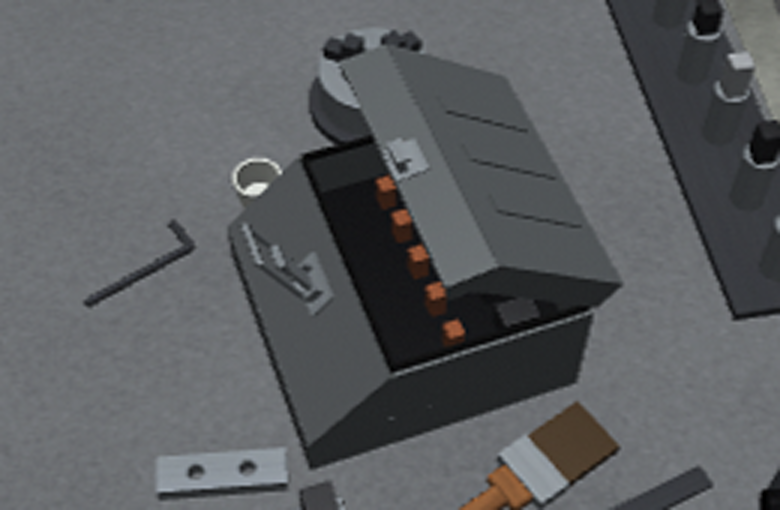

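View pics/top0z.png

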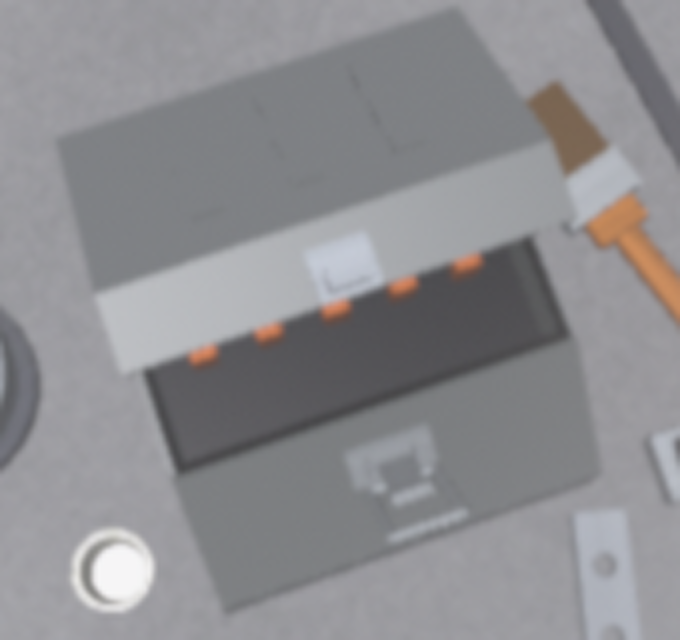

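```bash
cat > fit.py <<'E'
from h import *
from a import W
from scipy.spatial import cKDTree
from scipy.optimize import least_squares
polys={'scene':[(283,205),(296,215),(312,222),(330,243),(306,268),(281,210)],
 'top':[(277,250),(316,245),(320,262),(300,275),(287,279)]}
polyL={'scene':[(318,140),(328,136),(366,207),(349,212)],'top':[(256,205),(305,192),(308,202),(262,220)]}
polyT={'scene':[(332,138),(365,147),(402,212),(368,207)],'top':[(248,167),(343,136),(365,165),(255,200)]}
def get(nm,poly):
    m=np.zeros((400,640),np.uint8); cv2.fillPoly(m,[np.array(poly)],1); m=cv2.erode(m,np.ones((3,3)))
    Q=W[nm][m>0]; return Q[np.isfinite(Q[:,0])]
for lab,po in [('slope',polys),('lidslope',polyL),('lidtop',polyT)]:
  for nm in W:
    Q=get(nm,po[nm]); 
    for k in range(6):
        c=Q.mean(0); n=np.linalg.svd(Q-c,full_matrices=False)[2][2]; n*=np.sign(n[2])
        r=np.abs((Q-c)@n); Q=Q[r<max(.003,2*np.median(r))]
    print(lab,nm,len(Q),'rms',r.std().round(4),'n',n.round(3),'yaw',np.arctan2(-n[1],-n[0]).round(4),'tilt',np.degrees(np.arccos(n[2])).round(2),'c',c.round(4), 'd',(n@c).round(4))
E
python3 fit.py | grep -v '^scene\|^top'
python3 - <<'E'
import sys; sys.path.insert(0,'.')
from h import *
for n,uvs in [('scene',[(200+310/3,120+465/3),(200+392/3,120+372/3),(200+303/3,120+157/3),(200+232/3,120+225/3)]),('top',[(230+185/4,130+472/4),(230+575/4,130+340/4),(230+598/4,130+475/4),(230+228/4,130+610/4)])]:
    i=ctrl.camera_info(n);Rm=cv2.Rodrigues(np.array(i['rvec']))[0];C=-Rm.T@i['tvec']
    for k,(u,v) in enumerate(uvs):
        d=Rm.T@np.array([(u-i['cx'])/i['fx'],(v-i['cy'])/i['fy'],1])
        for z in (.041,.09,.109): print(n,k,z,(C+d*(z-C[2])/d[2]).round(4))
E
```

```text
slope scene 1058 rms 0.0007 n [-0.698 -0.159  0.698] yaw 0.2245 tilt 45.76 c [ 0.5207 -0.0342  0.0692] d -0.3099
slope top 847 rms 0.0006 n [-0.695 -0.154  0.702] yaw 0.2182 tilt 45.4 c [0.4993 0.0794 0.0727] d -0.3083
lidslope scene 869 rms 0.0007 n [-0.134 -0.032  0.99 ] yaw 0.238 tilt 7.91 c [0.6106 0.0201 0.2086] d 0.1243
lidslope top 554 rms 0.0006 n [-0.15  -0.031  0.988] yaw 0.2057 tilt 8.78 c [0.5883 0.0959 0.2073] d 0.1139
lidtop scene 1789 rms 0.0007 n [0.571 0.125 0.811] yaw -2.9259 tilt 35.78 c [0.6701 0.0377 0.1787] d 0.5324
lidtop top 3398 rms 0.0006 n [0.569 0.125 0.813] yaw -2.925 tilt 35.61 c [0.6645 0.0479 0.1805] d 0.5306
scene 0 0.041 [ 0.5071 -0.1164  0.041 ]
scene 0 0.09 [ 0.5068 -0.1404  0.09  ]
scene 0 0.109 [ 0.5066 -0.1497  0.109 ]
scene 1 0.041 [ 0.579  -0.0451  0.041 ]
scene 1 0.09 [ 0.5747 -0.073   0.09  ]
scene 1 0.109 [ 0.573  -0.0838  0.109 ]
scene 2 0.041 [0.5311 0.181  0.041 ]
scene 2 0.09 [0.5294 0.1406 0.09  ]
scene 2 0.109 [0.5287 0.125  0.109 ]
scene 3 0.041 [0.464  0.1146 0.041 ]
scene 3 0.09 [0.466  0.0779 0.09  ]
scene 3 0.109 [0.4667 0.0637 0.109 ]
top 0 0.041 [0.5341 0.1261 0.041 ]
top 0 0.09 [0.5278 0.1219 0.09  ]
top 0 0.109 [0.5254 0.1203 0.109 ]
top 1 0.041 [ 0.5808 -0.0979  0.041 ]
top 1 0.09 [ 0.5718 -0.0889  0.09  ]
top 1 0.109 [ 0.5683 -0.0854  0.109 ]
top 2 0.041 [ 0.5045 -0.0985  0.041 ]
top 2 0.09 [ 0.5    -0.0895  0.09  ]
top 2 0.109 [ 0.4982 -0.0859  0.109 ]
top 3 0.041 [0.4574 0.1106 0.041 ]
top 3 0.09 [0.4557 0.1073 0.09  ]
top 3 0.109 [0.455  0.1061 0.109 ]
```

```bash
cat >> h.py <<'E'
O=np.array([.5994,.0298,0.]); YAW=.219
Rc=R.from_euler('z',YAW).as_matrix()
def c2w(p): return O+Rc@np.array(p,float)
def w2c(p): return (np.array(p)-O)@Rc
TIP=.017
def goal(tip,tilt=0.,flip=False):
    """tip position in case frame; tool z tilted by tilt toward +x (pointing forward-down). returns delta"""
    st=ctrl.get_state()
    Rt=Rc@np.array([[1,0,0],[0,-1,0],[0,0,-1]],float)
    if flip: Rt=Rt@np.diag([-1,-1,1.])
    Rt=R.from_rotvec(Rc@np.array([0,-tilt,0])).as_matrix()@Rt
    p=c2w(tip)-Rt[:,2]*TIP
    R0=R.from_quat(st['tcp_rot']).as_matrix()
    return (R0.T@(p-st['eef_pos'])).round(4), R.from_matrix(R0.T@Rt).as_rotvec().round(4)
def rep():
    st=ctrl.get_state(); Rm=R.from_quat(st['tcp_rot']).as_matrix()
    print('t',round(st['time'],2),'tip case',w2c(st['eef_pos']+TIP*Rm[:,2]).round(4),'F',(Rc.T@st['contact_force']).round(1),'op',round(st['opening'],2),'q',np.array(st['qpos']).round(2))
def g(*tips,tilt=0.,flip=False):
    rep()
    for t in tips: print(t,goal(t,tilt,flip))
E
python3 -c "
from h import *
g((.045,0,.26),(.045,0,.215))"
```

```text
t 0.1 tip case [-0.4437 -0.5569  0.2301] F [-0.   0.2 -0.3] op 1.0 q [-1.28  0.29  1.58 -0.    1.28 -0.15]
(0.045, 0, 0.26) (array([ 0.5989, -0.4364, -0.0288]), array([-2.200e-03, -1.000e-04,  2.208e-01]))
(0.045, 0, 0.215) (array([ 0.5989, -0.4363,  0.0162]), array([-2.200e-03, -1.000e-04,  2.208e-01]))
```

Emit:
carry_out([
  {"delta_pos":[0.599,-0.436,-0.029],"delta_rot":[0,0,0.221],"claw":0},
  {"delta_pos":[0.599,-0.436,-0.029],"delta_rot":[0,0,0.221],"claw":0},
  {"delta_pos":[0.599,-0.436,-0.029],"delta_rot":[0,0,0.221],"claw":0},
  {"delta_pos":[0.599,-0.436,-0.029],"delta_rot":[0,0,0.221],"claw":0},
  {"delta_pos":[0.599,-0.436,-0.029],"delta_rot":[0,0,0.221],"claw":0},
  {"delta_pos":[0.599,-0.436,-0.029],"delta_rot":[0,0,0.221],"claw":0},
  {"delta_pos":[0.599,-0.436,-0.029],"delta_rot":[0,0,0.221],"claw":0},
  {"delta_pos":[0.599,-0.436,-0.029],"delta_rot":[0,0,0.221],"claw":0},
], force=40)

```text
time: 0.77
eef_pos: [0.4478, -0.3165, 0.2609]
tcp_rot: [0.994, 0.109, -0.0, -0.001]
contact_force: [1.4, -0.6, -0.4]
opening: 0.001
```

```bash
python3 -c "
from h import *
g((.045,0,.26),(.045,0,.215))"
```

```text
t 0.77 tip case [-0.2232 -0.3051  0.2439] F [ 1.3 -0.9 -0.4] op 0.0 q [-0.8  -0.    1.87  0.    1.27  0.55]
(0.045, 0, 0.26) (array([ 0.268 , -0.3053, -0.0154]), array([-0.0028,  0.0004, -0.0006]))
(0.045, 0, 0.215) (array([ 0.268 , -0.3052,  0.0296]), array([-0.0028,  0.0004, -0.0006]))
```

Emit:
carry_out([
  {"delta_pos":[0.268,-0.305,-0.016],"delta_rot":[0,0,0],"claw":0},
  {"delta_pos":[0.268,-0.305,-0.016],"delta_rot":[0,0,0],"claw":0},
  {"delta_pos":[0.268,-0.305,-0.016],"delta_rot":[0,0,0],"claw":0},
  {"delta_pos":[0.268,-0.305,-0.016],"delta_rot":[0,0,0],"claw":0},
  {"delta_pos":[0.268,-0.305,-0.016],"delta_rot":[0,0,0],"claw":0},
  {"delta_pos":[0.268,-0.305,-0.016],"delta_rot":[0,0,0],"claw":0},
  {"delta_pos":[0.268,-0.305,-0.016],"delta_rot":[0,0,0],"claw":0},
  {"delta_pos":[0.268,-0.305,-0.016],"delta_rot":[0,0,0],"claw":0},
])

```text
time: 1.43
eef_pos: [0.6077, -0.0243, 0.2742]
tcp_rot: [0.994, 0.109, -0.001, -0.001]
contact_force: [0.2, -0.9, -0.4]
opening: -0.002
```

```bash
python3 -c "
from h import *
g((.045,0,.26),(.045,0,.20))"
```

```text
t 1.43 tip case [-0.0036 -0.0546  0.2572] F [ 0.  -0.9 -0.4] op -0.0 q [-0.21  0.12  1.72  0.    1.3   1.14]
(0.045, 0, 0.26) (array([ 0.0486, -0.0547, -0.0027]), array([-0.003 ,  0.0011, -0.0004]))
(0.045, 0, 0.2) (array([ 0.0487, -0.0545,  0.0573]), array([-0.003 ,  0.0011, -0.0004]))
```

Emit:
carry_out([
  {"delta_pos":[0.035,-0.04,0],"delta_rot":[0,0,0],"claw":0},
  {"delta_pos":[0.049,-0.0545,0],"delta_rot":[0,0,0],"claw":0},
  {"delta_pos":[0.049,-0.0545,0.02],"delta_rot":[0,0,0],"claw":0},
  {"delta_pos":[0.049,-0.0545,0.035],"delta_rot":[0,0,0],"claw":0},
  {"delta_pos":[0.049,-0.0545,0.045],"delta_rot":[0,0,0],"claw":0},
  {"delta_pos":[0.049,-0.0545,0.05],"delta_rot":[0,0,0],"claw":0},
])

```text
time: 1.93
eef_pos: [0.6424, 0.0399, 0.2214]
tcp_rot: [0.994, 0.109, -0.003, -0.002]
contact_force: [-0.8, -0.4, -0.3]
opening: -0.002
```

```bash
python3 -c "
from h import *
g((.045,0,.20),(.035,0,.185))"
```

```text
t 1.93 tip case [0.0441 0.0006 0.2044] F [-0.9 -0.2 -0.3] op -0.0 q [-0.1   0.24  1.68  0.    1.23  1.25]
(0.045, 0, 0.2) (array([0.0008, 0.0005, 0.0044]), array([-0.0044,  0.0054, -0.0002]))
(0.035, 0, 0.185) (array([-0.0091,  0.0006,  0.0195]), array([-0.0044,  0.0054, -0.0002]))
```

Emit:
carry_out([
  {"delta_pos":[-0.003,0,0.005],"delta_rot":[0,0,0],"claw":0},
  {"delta_pos":[-0.006,0,0.01],"delta_rot":[0,0,0],"claw":0},
  {"delta_pos":[-0.01,0,0.015],"delta_rot":[0,0,0],"claw":0},
  {"delta_pos":[-0.014,0,0.02],"delta_rot":[0,0,0],"claw":0},
  {"delta_pos":[-0.018,0,0.025],"delta_rot":[0,0,0],"claw":0},
  {"delta_pos":[-0.022,0,0.03],"delta_rot":[0,0,0],"claw":0},
  {"delta_pos":[-0.025,0,0.035],"delta_rot":[0,0,0],"claw":0},
  {"delta_pos":[-0.028,0,0.04],"delta_rot":[0,0,0],"claw":0},
])

```text
time: 2.6
eef_pos: [0.6143, 0.0335, 0.1809]
tcp_rot: [0.994, 0.109, -0.003, -0.002]
contact_force: [0.1, -2.3, 1.8]
opening: -0.001
```

```bash
python3 -c "
from h import *
g((.01,0,.15),(.005,0,.142))
r=ctrl.read_camera('scene');save('pics/s1.png',cv2.resize(r[0][100:300,200:460],None,fx=3,fy=3))"
```

```text
t 2.6 tip case [0.0152 0.0004 0.1639] F [-0.4 -2.3  1.8] op -0.0 q [-0.11  0.22  1.78  0.    1.14  1.24]
(0.01, 0, 0.15) (array([-0.0053,  0.0004,  0.014 ]), array([-0.0039,  0.0058, -0.0003]))
(0.005, 0, 0.142) (array([-0.0102,  0.0004,  0.022 ]), array([-0.0039,  0.0058, -0.0003]))
```

View pics/s1.png

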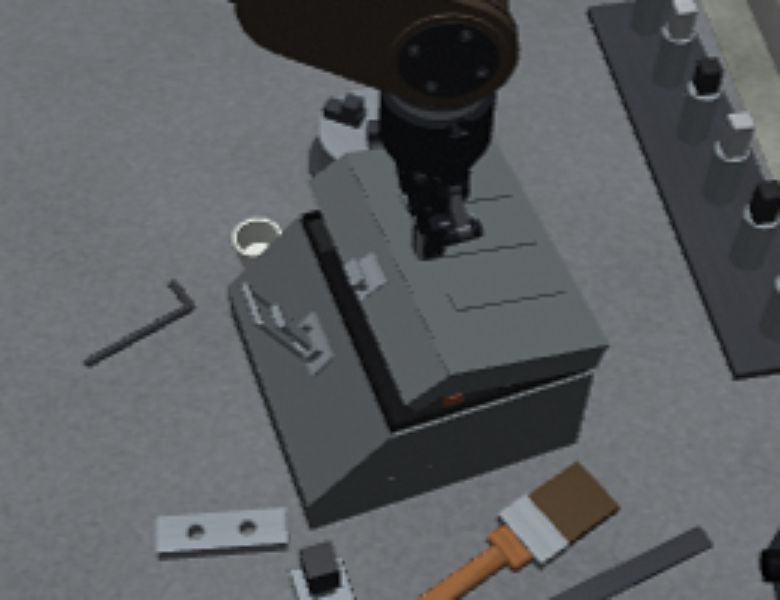

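The lid is down to roughly 0.2 rad, with the fingertip pressing on its top at about (425,250). I'll keep pushing down.

Emit:
carry_out([
  {"delta_pos":[-0.003,0,0.005],"delta_rot":[0,0,0],"claw":0},
  {"delta_pos":[-0.006,0,0.01],"delta_rot":[0,0,0],"claw":0},
  {"delta_pos":[-0.008,0,0.014],"delta_rot":[0,0,0],"claw":0},
  {"delta_pos":[-0.01,0,0.017],"delta_rot":[0,0,0],"claw":0},
  {"delta_pos":[-0.01,0,0.019],"delta_rot":[0,0,0],"claw":0},
  {"delta_pos":[-0.01,0,0.02],"delta_rot":[0,0,0],"claw":0},
])

```text
time: 3.15
eef_pos: [0.6025, 0.0317, 0.1587]
tcp_rot: [0.994, 0.109, -0.006, -0.002]
contact_force: [-2.0, 0.2, 2.1]
opening: -0.001
```

```bash
python3 -c "
from h import *
g((.005,0,.142))"
```

```text
t 3.15 tip case [0.0033 0.0013 0.1417] F [-1.9  0.6  2.1] op -0.0 q [-0.12  0.22  1.82  0.    1.11  1.23]
(0.005, 0, 0.142) (array([ 0.0015,  0.0012, -0.0004]), array([-0.0058,  0.0105, -0.0003]))
```

Emit:
carry_out([
  {"delta_pos":[0,0,0.001],"delta_rot":[0,0,0],"claw":0},
  {"delta_pos":[0,0,0.002],"delta_rot":[0,0,0],"claw":0},
  {"delta_pos":[0,0,0.002],"delta_rot":[0,0,0],"claw":0},
])

```text
time: 3.4
eef_pos: [0.6024, 0.0316, 0.1577]
tcp_rot: [0.994, 0.109, -0.006, -0.002]
contact_force: [-3.5, -0.0, 5.6]
opening: -0.001
```

```bash
python3 -c "
from h import *
g((.005,0,.142))"
```

```text
t 3.4 tip case [0.0031 0.0012 0.1407] F [-3.4  0.7  5.6] op -0.0 q [-0.12  0.23  1.82  0.    1.1   1.23]
(0.005, 0, 0.142) (array([ 0.0017,  0.0011, -0.0014]), array([-0.0058,  0.0116, -0.0002]))
```

Two more mm, then check.

Emit:
carry_out([
  {"delta_pos":[0,0,0.002],"delta_rot":[0,0,0],"claw":0},
  {"delta_pos":[0,0,0.003],"delta_rot":[0,0,0],"claw":0},
  {"delta_pos":[0,0,0.003],"delta_rot":[0,0,0],"claw":0},
])

```text
time: 3.65
eef_pos: [0.6023, 0.0315, 0.157]
tcp_rot: [0.994, 0.109, -0.007, -0.002]
contact_force: [-5.7, 0.9, 10.5]
opening: -0.002
```

```bash
python3 -c "
from h import *
g((.005,0,.142))"
```

```text
t 3.65 tip case [0.003  0.0012 0.14  ] F [-5.3  2.1 10.5] op -0.0 q [-0.12  0.23  1.82  0.    1.1   1.23]
(0.005, 0, 0.142) (array([ 0.0018,  0.001 , -0.0021]), array([-0.0056,  0.0131,  0.0003]))
```

Emit:
carry_out([
  {"delta_pos":[0,0,-0.03],"delta_rot":[0,0,0],"claw":0},
  {"delta_pos":[0,0,-0.07],"delta_rot":[0,0,0],"claw":0},
  {"delta_pos":[0,0,-0.11],"delta_rot":[0,0,0],"claw":0},
  {"delta_pos":[-0.04,0,-0.12],"delta_rot":[0,0,0],"claw":0},
  {"delta_pos":[-0.08,0,-0.12],"delta_rot":[0,0,0],"claw":0},
  {"delta_pos":[-0.12,0,-0.12],"delta_rot":[0,0,0],"claw":0},
  {"delta_pos":[-0.13,0,-0.12],"delta_rot":[0,0,0],"claw":0},
  {"delta_pos":[-0.13,0,-0.12],"delta_rot":[0,0,0],"claw":0},
])

```text
time: 4.32
eef_pos: [0.4752, 0.0028, 0.2785]
tcp_rot: [0.994, 0.109, -0.006, -0.002]
contact_force: [-0.1, 1.2, 0.6]
opening: 0.001
```

```bash
python3 -c "
from h import *
g((-.14,0,.2))
st=ctrl.get_state();r=ctrl.read_camera('wrist');np.savez('w2.npz',c=r[0],d=r[1],**{k:st[k] for k in('eef_pos','tcp_rot')})
save('pics/w2.png',r[0])
r=ctrl.read_camera('scene');np.savez('s2.npz',c=r[0],d=r[1]);save('pics/s2.png',cv2.resize(r[0][120:290,240:430],None,fx=4,fy=4,interpolation=cv2.INTER_CUBIC))"
```

```text
t 4.32 tip case [-0.1273  0.0007  0.2615] F [0.2 1.2 0.6] op 0.0 q [-0.21 -0.18  2.01 -0.    1.33  1.14]
(-0.14, 0, 0.2) (array([-0.0122,  0.001 ,  0.0617]), array([-0.0054,  0.0123, -0.0007]))
```

View pics/w2.png

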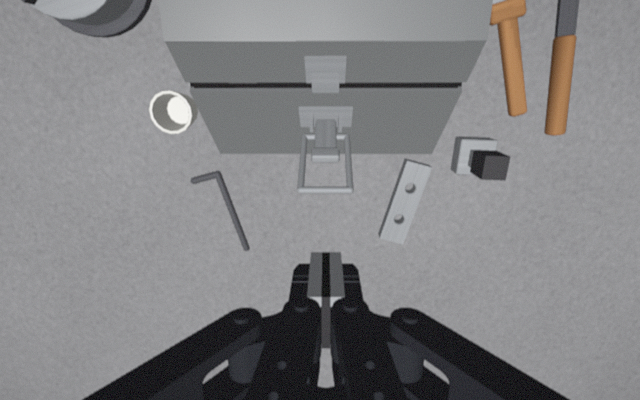

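View pics/s2.png

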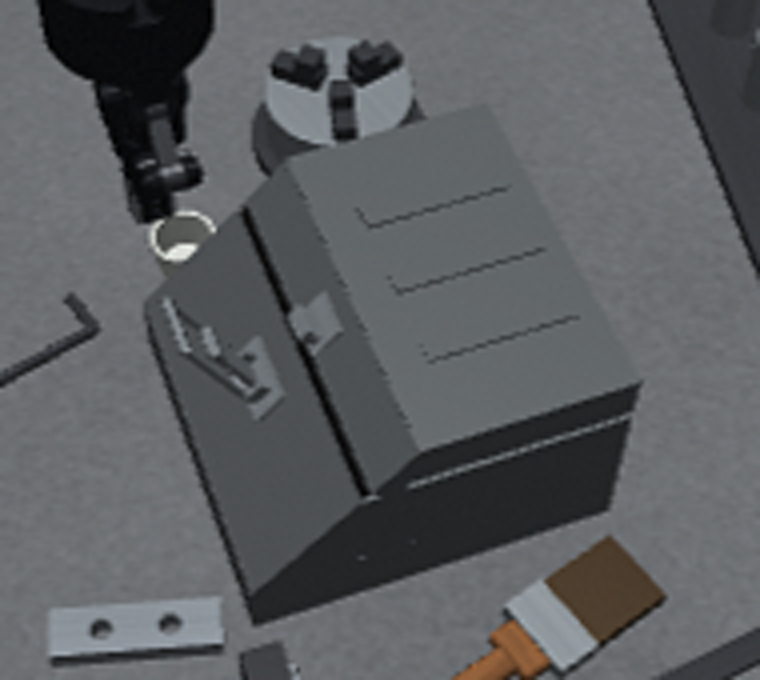

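Lid is shut. In the wrist view the keeper is at about (325,75), lever tip (325,155), loop bar (325,190). Next I'll measure those in the case frame.

```bash
cat > m.py <<'E'
from h import *
import sys
def patch(P,u0,u1,v0,v1):
    return w2c(P[v0:v1,u0:u1].reshape(-1,3))
z=np.load('w2.npz'); P=world('wrist',(z['c'],z['d']),z); C=w2c(P.reshape(-1,3)).reshape(P.shape)
for v in range(30,200,5): print(v,C[v,325].round(4), C[v,305].round(4) if 130<v<195 else '')
print('bar'); 
for u in (302,310,318,326,334,342,350): 
    col=C[180:198,u]; k=np.nanargmax(col[:,2]); print(u,180+k,col[k].round(4))
Q=C[5:35,200:450].reshape(-1,3); c=np.nanmean(Q,0); n=np.linalg.svd((Q-c)[np.isfinite(Q[:,0])],full_matrices=False)[2][2]; print('lidtop',c,n)
# slope edge extents at a fixed row
for v in (60,100,120): 
    zz=C[v]; m=np.abs(zz[:,2]-(zz[:,0]+.16))<.01; print(v,zz[m][:,1].max(),zz[m][:,1].min(), np.nanmedian((zz[:,2]-zz[:,0])[m]))
E
python3 m.py
```

```text
30 [-0.0138  0.0013  0.14  ] 
35 [-0.0168  0.0013  0.1395] 
40 [-0.02    0.0013  0.1397] 
45 [-0.0228  0.0013  0.136 ] 
50 [-0.0258  0.0013  0.132 ] 
55 [-0.029   0.0013  0.1318] 
60 [-0.0322  0.0014  0.1278] 
65 [-0.0355  0.0014  0.1243] 
70 [-0.0389  0.0014  0.1219] 
75 [-0.0424  0.0014  0.1223] 
80 [-0.0459  0.0014  0.1306] 
85 [-0.0494  0.0014  0.1293] 
90 [-0.053   0.0014  0.1271] 
95 [-0.0579  0.0016  0.1013] 
100 [-0.0621  0.0016  0.0973] 
105 [-0.0665  0.0017  0.0926] 
110 [-0.0706  0.0017  0.0929] 
115 [-0.0751  0.0017  0.0892] 
120 [-0.0791  0.0017  0.0917] 
125 [-0.0826  0.0016  0.0975] 
130 [-0.0857  0.0016  0.1051] 
135 [-0.0891  0.0016  0.1099] [-0.09    0.0184  0.1045]
140 [-0.0921  0.0015  0.1165] [-0.0933  0.0182  0.11  ]
145 [-0.0951  0.0015  0.1223] [-0.0963  0.0179  0.1158]
150 [-0.0972  0.0014  0.1319] [-0.0995  0.0177  0.1207]
155 [-0.1002  0.0014  0.1361] [-0.1026  0.0174  0.1253]
160 [-0.1042  0.0014  0.136 ] [-0.1052  0.0171  0.1314]
165 [-0.1418  0.0024 -0.0011] [-0.1083  0.017   0.1353]
170 [-0.148   0.0024 -0.0014] [-0.1481  0.026  -0.002 ]
175 [-0.1542  0.0024 -0.0019] [-0.1546  0.0262 -0.0031]
180 [-0.1604  0.0024 -0.0019] [-0.1602  0.0263 -0.0013]
185 [-0.1666  0.0025 -0.0018] [-0.1663  0.0263 -0.0008]
190 [-0.1206  0.0013  0.1604] [-0.1204  0.0157  0.161 ]
195 [-0.1792  0.0025 -0.0018] 
bar
302 189 [-0.1194  0.0177  0.1616]
310 189 [-0.1193  0.012   0.1619]
318 189 [-0.1194  0.0063  0.1617]
326 190 [-0.12    0.0006  0.1622]
334 191 [-0.121  -0.0052  0.1612]
342 192 [-0.1215 -0.0109  0.162 ]
350 191 [-0.121  -0.0167  0.1613]
lidtop [-0.00746644  0.00154778  0.13986166] [-3.83148292e-03 -3.14014288e-04  9.99992611e-01]
60 0.11093443367578067 -0.10856111369467487 0.1589472214072694
100 0.11124689500226359 -0.1085235428640969 0.1592393499385088
120 0.11090895038692286 -0.1079822331410309 0.159272165656696
```

```bash
python3 -c "
from h import *
g((-.16,0.001,.25),(-.16,0.001,.152),(-.13,0.001,.152),(-.07,0.001,.155))"
```

```text
t 4.42 tip case [-1.248e-01  2.000e-04  2.621e-01] F [ 0.8 -0.5 -0.7] op -0.0 q [-0.21 -0.18  2.01  0.    1.33  1.15]
(-0.16, 0.001, 0.25) (array([-0.0353, -0.0008,  0.0125]), array([-0.005 ,  0.0108, -0.0003]))
(-0.16, 0.001, 0.152) (array([-0.0342, -0.0003,  0.1105]), array([-0.005 ,  0.0108, -0.0003]))
(-0.13, 0.001, 0.152) (array([-0.0042, -0.0003,  0.1102]), array([-0.005 ,  0.0108, -0.0003]))
(-0.07, 0.001, 0.155) (array([ 0.0557, -0.0004,  0.1066]), array([-0.005 ,  0.0108, -0.0003]))
```

Emit:
carry_out([
  {"delta_pos":[-0.036,0,0.01],"delta_rot":[0,0,0],"claw":0},
  {"delta_pos":[-0.036,0,0.04],"delta_rot":[0,0,0],"claw":0},
  {"delta_pos":[-0.035,0,0.08],"delta_rot":[0,0,0],"claw":0},
  {"delta_pos":[-0.034,0,0.109],"delta_rot":[0,0.011,0],"claw":0},
  {"delta_pos":[-0.034,0,0.11],"delta_rot":[0,0.011,0],"claw":0},
  {"delta_pos":[-0.026,0,0.11],"delta_rot":[0,0.011,0],"claw":0},
  {"delta_pos":[-0.018,0,0.11],"delta_rot":[0,0.011,0],"claw":0},
  {"delta_pos":[-0.01,0,0.11],"delta_rot":[0,0.011,0],"claw":0},
])

```text
time: 5.08
eef_pos: [0.47, 0.0008, 0.1721]
tcp_rot: [0.994, 0.109, 0.002, -0.002]
contact_force: [0.4, 0.3, 0.4]
opening: 0.003
```

```bash
python3 -c "
from h import *
g((-.07,0.001,.155))"
```

```text
t 5.08 tip case [-0.1325 -0.0002  0.1551] F [0.4 0.2 0.4] op 0.0 q [-0.22 -0.1   2.14  0.01  1.1   1.13]
(-0.07, 0.001, 0.155) (array([ 0.0626, -0.0012,  0.0004]), array([-0.0029, -0.0049, -0.0001]))
```

Emit:
carry_out([
  {"delta_pos":[0.006,0,0.001],"delta_rot":[0,0,0],"claw":0},
  {"delta_pos":[0.012,0,0.001],"delta_rot":[0,0,0],"claw":0},
  {"delta_pos":[0.018,0,0.001],"delta_rot":[0,0,0],"claw":0},
  {"delta_pos":[0.024,0,0.001],"delta_rot":[0,0,0],"claw":0},
  {"delta_pos":[0.03,0,0.001],"delta_rot":[0,0,0],"claw":0},
  {"delta_pos":[0.036,0,0.001],"delta_rot":[0,0,0],"claw":0},
  {"delta_pos":[0.042,0,0.001],"delta_rot":[0,0,0],"claw":0},
  {"delta_pos":[0.048,0,0.001],"delta_rot":[0,0,0],"claw":0},
])

```text
time: 5.75
eef_pos: [0.5174, 0.0113, 0.1712]
tcp_rot: [0.994, 0.109, 0.002, -0.002]
contact_force: [-0.7, -0.5, 0.6]
opening: 0.002
```

```bash
python3 -c "
from h import *
g((-.07,0.001,.155))
r=ctrl.read_camera('scene');np.savez('s3.npz',c=r[0],d=r[1]);save('pics/s3.png',cv2.resize(r[0][120:290,240:430],None,fx=4,fy=4,interpolation=cv2.INTER_CUBIC))"
```

```text
t 5.75 tip case [-0.084  -0.0002  0.1542] F [-0.8 -0.4  0.6] op 0.0 q [-0.18  0.02  2.03  0.01  1.09  1.17]
(-0.07, 0.001, 0.155) (array([ 0.0141, -0.0012, -0.0008]), array([-0.003 , -0.0047, -0.0001]))
```

View pics/s3.png

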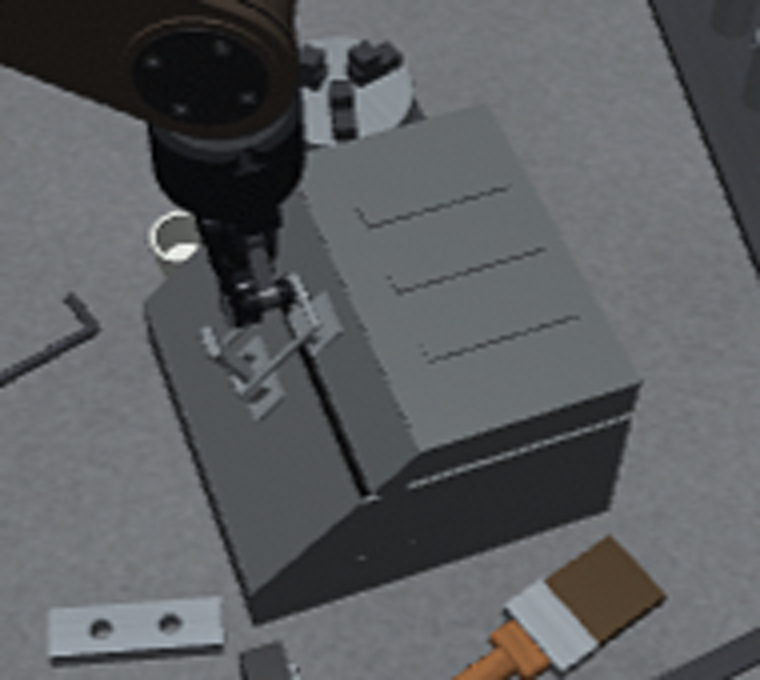

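The bar has passed upright and leans onto the lid near (310,305). The lever is still raised, tip at (208,340). I'll back off upward and look.

Emit:
carry_out([
  {"delta_pos":[0.008,0,0],"delta_rot":[0,0,0],"claw":0},
  {"delta_pos":[0.008,0,0],"delta_rot":[0,0,0],"claw":0},
  {"delta_pos":[0.005,0,-0.03],"delta_rot":[0,0,0],"claw":0},
  {"delta_pos":[0,0,-0.07],"delta_rot":[0,0,0],"claw":0},
  {"delta_pos":[-0.02,0,-0.105],"delta_rot":[0,0,0],"claw":0},
  {"delta_pos":[-0.04,0,-0.105],"delta_rot":[0,0,0],"claw":0},
  {"delta_pos":[-0.045,0,-0.105],"delta_rot":[0,0,0],"claw":0},
])

```text
time: 6.38
eef_pos: [0.4735, 0.0008, 0.2792]
tcp_rot: [0.994, 0.109, 0.005, -0.001]
contact_force: [0.9, 1.2, -0.2]
opening: -0.001
```

```bash
cat > look.py <<'E'
from h import *
import sys
k=sys.argv[1]; rep()
st=ctrl.get_state();r=ctrl.read_camera('wrist');np.savez(f'w{k}.npz',c=r[0],d=r[1],**{k:st[k] for k in('eef_pos','tcp_rot')})
save(f'pics/w{k}.png',r[0])
P=world('wrist',r,st); C=w2c(P.reshape(-1,3)).reshape(P.shape)
np.save(f'C{k}.npy',C)
r=ctrl.read_camera('scene');np.savez(f's{k}.npz',c=r[0],d=r[1]);save(f'pics/s{k}.png',cv2.resize(r[0][120:290,240:430],None,fx=4,fy=4,interpolation=cv2.INTER_CUBIC))
# central strip profiles in case frame
for y0 in (0.001,.019):
    m=(np.abs(C[...,1]-y0)<.0015)&(C[...,0]>-.14)&(C[...,0]<-.01)&(C[...,2]>0)
    q=C[m]; q=q[np.argsort(q[:,0])]; b=np.round(q[:,0]/.004)
    print('y',y0,[(round(float(i)*.004,3),round(float(np.median(q[b==i,2])),4)) for i in np.unique(b)])
E
python3 look.py 4
```

```text
t 6.38 tip case [-0.129  -0.001   0.2622] F [ 1.2  1.  -0.2] op -0.0 q [-0.22 -0.2   2.03  0.    1.31  1.14]
y 0.001 [(-0.14, 0.308), (-0.136, 0.3106), (-0.132, 0.3081), (-0.128, 0.3076), (-0.124, 0.3074), (-0.12, 0.3232), (-0.116, 0.2948), (-0.112, 0.3266), (-0.104, 0.1358), (-0.1, 0.1361), (-0.096, 0.1264), (-0.092, 0.1176), (-0.088, 0.1086), (-0.084, 0.1019), (-0.08, 0.0933), (-0.076, 0.0876), (-0.072, 0.0911), (-0.068, 0.0931), (-0.064, 0.0958), (-0.06, 0.0991), (-0.056, 0.103), (-0.052, 0.1273), (-0.048, 0.131), (-0.044, 0.1243), (-0.04, 0.1218), (-0.036, 0.1273), (-0.032, 0.1308), (-0.028, 0.131), (-0.024, 0.1351), (-0.02, 0.1393), (-0.016, 0.1399), (-0.012, 0.14)]
y 0.019 [(-0.136, 0.0001), (-0.132, 0.317), (-0.128, 0.3167), (-0.124, 0.316), (-0.12, 0.3138), (-0.116, 0.3127), (-0.112, 0.0469), (-0.108, 0.0516), (-0.104, 0.0554), (-0.1, 0.0574), (-0.092, 0.1037), (-0.088, 0.1054), (-0.084, 0.1076), (-0.08, 0.1091), (-0.076, 0.1109), (-0.072, 0.1134), (-0.068, 0.1142), (-0.064, 0.117), (-0.06, 0.1184), (-0.056, 0.1207), (-0.052, 0.1226), (-0.048, 0.1247), (-0.044, 0.1264), (-0.04, 0.128), (-0.036, 0.1303), (-0.032, 0.1307), (-0.028, 0.1313), (-0.024, 0.1348), (-0.02, 0.1394), (-0.016, 0.1397), (-0.012, 0.1402)]
```

View pics/w4.png

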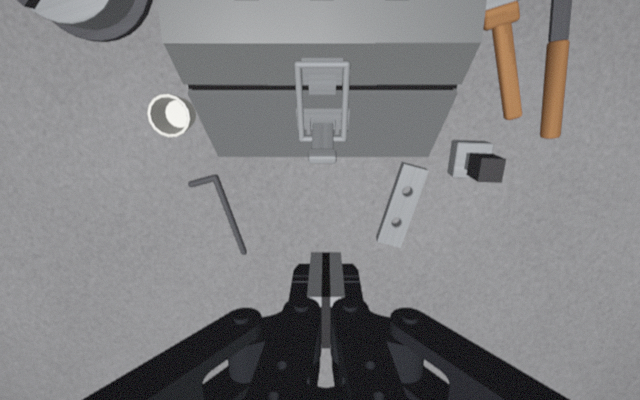

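View pics/s4.png

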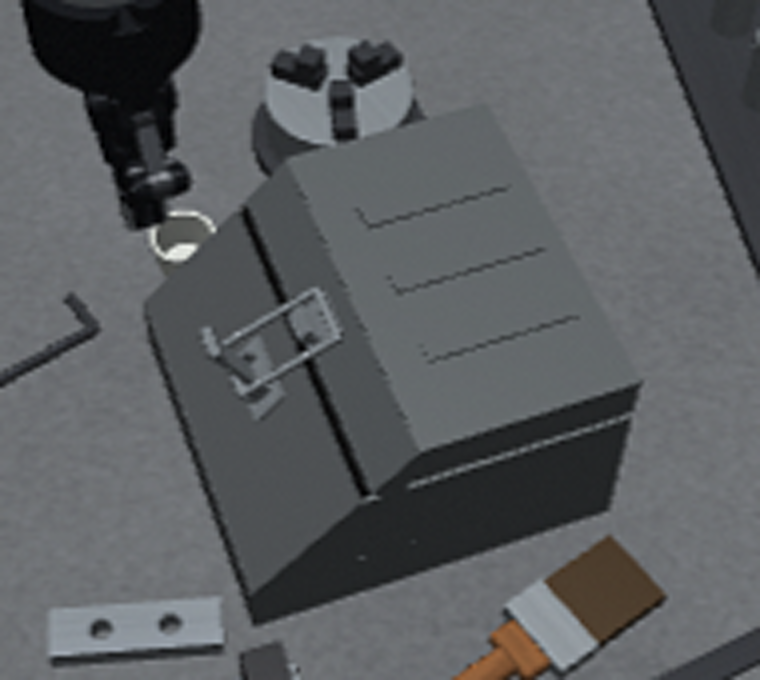

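Loop lies on the lid with its crossbar past the keeper at (322,65) in the wrist view. The lever is still raised at about 1.93 rad. Now planning the lever press.

```bash
cat > plan.py <<'E'
from h import *
h=3.5e-3; w=.011
for ad in (114,122,130,138,146,154,162,170,178,184,190,196,202,208,214,220,225):
    a=np.radians(ad); d=np.array([np.cos(a),np.sin(a)]); n=np.array([np.sin(a),-np.cos(a)])
    piv=np.array([-.082,.092])
    s=.042
    P=piv+s*d+h*n
    f=np.clip((ad-160)/35,0,1)  # corner from front(-) to rear(+)
    cx=P[0]+w*(1-2*f)
    # highest surface under finger [cx-w,cx+w]
    ss=np.linspace(0,.05,51); L=piv+ss[:,None]*d+h*n
    m=(L[:,0]>=cx-w-1e-4)&(L[:,0]<=cx+w+1e-4)
    z=L[m,1].max() if ad>165 else P[1]
    print(ad,round(225*np.pi/180-a,2),'centre x',cx.round(4),'z',z.round(4))
E
python3 plan.py; python3 -c "
from h import *
g((-.077,.001,.2),(-.077,.001,.127))"
```

```text
114 1.94 centre x -0.0849 z 0.1318
122 1.8 centre x -0.0903 z 0.1295
130 1.66 centre x -0.0953 z 0.1264
138 1.52 centre x -0.0999 z 0.1227
146 1.38 centre x -0.1039 z 0.1184
154 1.24 centre x -0.1072 z 0.1136
162 1.1 centre x -0.1111 z 0.1083
170 0.96 centre x -0.118 z 0.1038
178 0.82 centre x -0.1242 z 0.0972
184 0.72 centre x -0.1282 z 0.093
190 0.61 centre x -0.1318 z 0.0887
196 0.51 centre x -0.1343 z 0.0838
202 0.4 centre x -0.1333 z 0.0795
208 0.3 centre x -0.1317 z 0.0754
214 0.19 centre x -0.1298 z 0.0714
220 0.09 centre x -0.1274 z 0.0677
225 0.0 centre x -0.1252 z 0.0648
t 6.48 tip case [-0.1295 -0.0005  0.2588] F [-0.3 -0.8 -0.4] op -0.0 q [-0.22 -0.2   2.03  0.01  1.31  1.14]
(-0.077, 0.001, 0.2) (array([ 0.0522, -0.0014,  0.0591]), array([-0.0029, -0.0059, -0.0008]))
(-0.077, 0.001, 0.127) (array([ 0.0518, -0.0012,  0.1321]), array([-0.0029, -0.0059, -0.0008]))
```

Emit:
carry_out([
  {"delta_pos":[0.03,-0.001,0],"delta_rot":[0,0,0],"claw":0},
  {"delta_pos":[0.053,-0.001,0.02],"delta_rot":[0,-0.006,0],"claw":0},
  {"delta_pos":[0.053,-0.001,0.05],"delta_rot":[0,-0.006,0],"claw":0},
  {"delta_pos":[0.053,-0.001,0.08],"delta_rot":[0,-0.006,0],"claw":0},
  {"delta_pos":[0.053,-0.001,0.105],"delta_rot":[0,-0.006,0],"claw":0},
  {"delta_pos":[0.053,-0.001,0.12],"delta_rot":[0,-0.006,0],"claw":0},
  {"delta_pos":[0.053,-0.001,0.129],"delta_rot":[0,-0.006,0],"claw":0},
  {"delta_pos":[0.053,-0.001,0.129],"delta_rot":[0,-0.006,0],"claw":0},
])

```text
time: 7.15
eef_pos: [0.5233, 0.0146, 0.1429]
tcp_rot: [0.994, 0.109, -0.004, -0.003]
contact_force: [-0.9, 0.1, -0.3]
opening: -0.003
```

```bash
python3 -c "
from h import *
g((-.0849,.001,.130),(-.0999,.001,.1227),(-.1072,.001,.1136))"
```

```text
t 7.15 tip case [-0.0777  0.0018  0.1259] F [-0.8  0.3 -0.3] op -0.0 q [-0.17  0.07  2.03  0.    1.05  1.18]
(-0.0849, 0.001, 0.13) (array([-0.0073,  0.0007, -0.004 ]), array([-0.0059,  0.0071, -0.0008]))
(-0.0999, 0.001, 0.1227) (array([-0.0223,  0.0008,  0.0034]), array([-0.0059,  0.0071, -0.0008]))
(-0.1072, 0.001, 0.1136) (array([-0.0295,  0.0008,  0.0125]), array([-0.0059,  0.0071, -0.0008]))
```

Emit:
carry_out([
  {"delta_pos":[-0.007,0,-0.002],"delta_rot":[0,0,0],"claw":0},
  {"delta_pos":[-0.0125,0,-0.002],"delta_rot":[0,0,0],"claw":0},
  {"delta_pos":[-0.0175,0,0],"delta_rot":[0,0,0],"claw":0},
  {"delta_pos":[-0.022,0,0.003],"delta_rot":[0,0,0],"claw":0},
  {"delta_pos":[-0.026,0,0.0075],"delta_rot":[0,0,0],"claw":0},
  {"delta_pos":[-0.026,0,0.0075],"delta_rot":[0,0,0],"claw":0},
])

```text
time: 7.65
eef_pos: [0.4968, 0.0088, 0.1353]
tcp_rot: [0.994, 0.109, -0.004, -0.002]
contact_force: [0.5, 0.7, 0.2]
opening: 0.0
```

```bash
python3 look.py 5; python3 -c "
from h import *
g((-.1072,.001,.1136),(-.118,.001,.1038))"
```

```text
t 7.65 tip case [-0.1049  0.0019  0.1183] F [0.6 0.5 0.2] op 0.0 q [-0.19  0.02  2.09  0.    1.03  1.16]
y 0.001 [(-0.116, 0.1543), (-0.112, 0.1544), (-0.108, 0.1547), (-0.104, 0.1546), (-0.1, 0.154), (-0.096, 0.1538), (-0.092, 0.1456), (-0.088, 0.0988), (-0.084, 0.0955), (-0.08, 0.0929), (-0.076, 0.0877), (-0.072, 0.0914), (-0.068, 0.0931), (-0.064, 0.0955), (-0.06, 0.0979), (-0.056, 0.1249), (-0.052, 0.1278), (-0.048, 0.1311), (-0.044, 0.1246), (-0.04, 0.1258), (-0.036, 0.1261), (-0.032, 0.1293), (-0.028, 0.1312), (-0.024, 0.1353), (-0.02, 0.1394), (-0.016, 0.1398), (-0.012, 0.1399)]
y 0.019 [(-0.116, 0.044), (-0.112, 0.0476), (-0.108, 0.0511), (-0.104, 0.0554), (-0.1, 0.0592), (-0.096, 0.1641), (-0.092, 0.0999), (-0.088, 0.1956), (-0.084, 0.1046), (-0.08, 0.1054), (-0.076, 0.1081), (-0.072, 0.1098), (-0.068, 0.1116), (-0.064, 0.1137), (-0.06, 0.1159), (-0.056, 0.1178), (-0.052, 0.1199), (-0.048, 0.1219), (-0.044, 0.124), (-0.04, 0.1259), (-0.036, 0.1253), (-0.032, 0.127), (-0.028, 0.1313), (-0.024, 0.1355), (-0.02, 0.1392), (-0.016, 0.1398), (-0.012, 0.1398)]
t 7.75 tip case [-0.1042  0.0019  0.1185] F [-0.6  0.6  0.1] op 0.0 q [-0.19  0.02  2.09  0.    1.03  1.16]
(-0.1072, 0.001, 0.1136) (array([-0.0031,  0.0009,  0.0049]), array([-0.006 ,  0.0075, -0.0011]))
(-0.118, 0.001, 0.1038) (array([-0.0138,  0.001 ,  0.0148]), array([-0.006 ,  0.0075, -0.0011]))
```

View pics/w5.png

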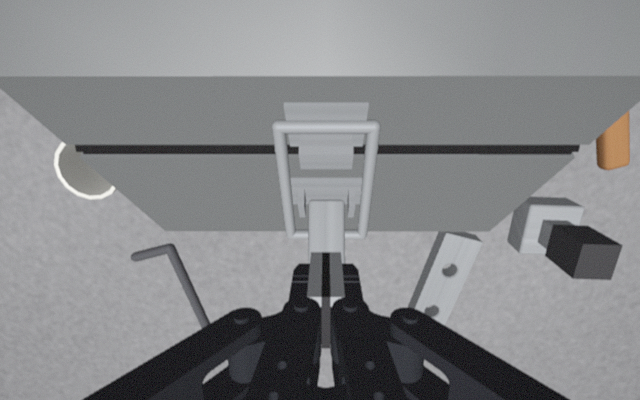

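View pics/s5.png

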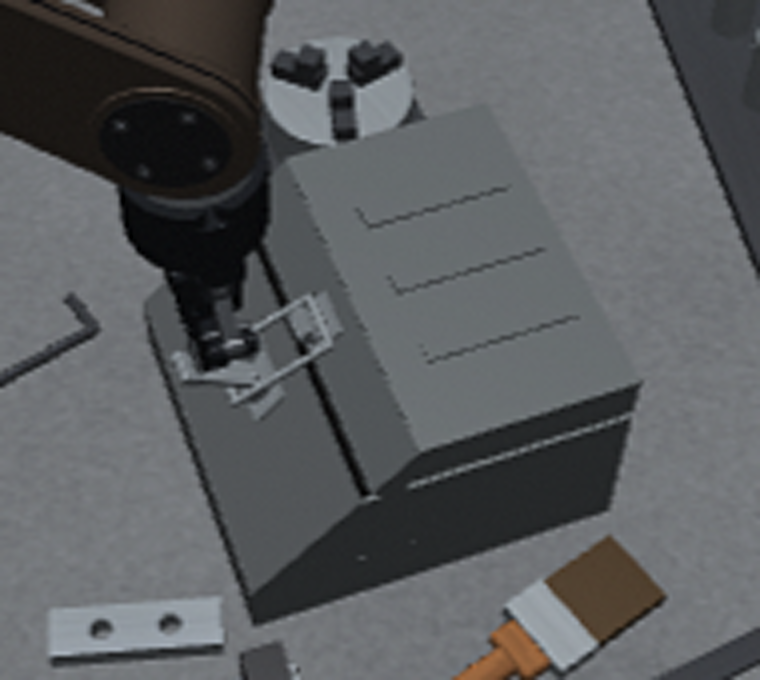

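Bar is just up-slope of the keeper lip (at (325,127) in the wrist view) and being drawn down. I'll continue the lever.

Emit:
carry_out([
  {"delta_pos":[-0.003,0,0.005],"delta_rot":[0,0,0],"claw":0},
  {"delta_pos":[-0.007,0,0.01],"delta_rot":[0,0,0],"claw":0},
  {"delta_pos":[-0.0135,0,0.0145],"delta_rot":[0,0,0],"claw":0},
  {"delta_pos":[-0.02,0,0.021],"delta_rot":[0,0,0],"claw":0},
  {"delta_pos":[-0.024,0,0.0255],"delta_rot":[0,0,0],"claw":0},
  {"delta_pos":[-0.024,0,0.0255],"delta_rot":[0,0,0],"claw":0},
])

```text
time: 8.25
eef_pos: [0.4718, 0.0039, 0.1087]
tcp_rot: [0.994, 0.109, -0.006, -0.003]
contact_force: [-0.8, -0.2, 0.1]
opening: -0.002
```

```bash
python3 look.py 6; python3 -c "
from h import *
g((-.1318,.001,.0887),(-.1343,.001,.0838))"
```

```text
t 8.25 tip case [-0.1303  0.0025  0.0917] F [-0.8 -0.1  0.1] op -0.0 q [-0.21  0.01  2.17  0.    0.98  1.14]
y 0.001 [(-0.14, 0.128), (-0.136, 0.1282), (-0.132, 0.1283), (-0.128, 0.1281), (-0.124, 0.1282), (-0.12, 0.1225), (-0.116, 0.1206), (-0.112, 0.0896), (-0.108, 0.0905), (-0.104, 0.0911), (-0.1, 0.0916), (-0.096, 0.0924), (-0.092, 0.0929), (-0.088, 0.0935), (-0.084, 0.0941), (-0.08, 0.0862), (-0.076, 0.0874), (-0.072, 0.092), (-0.068, 0.0932), (-0.064, 0.0956), (-0.06, 0.0995), (-0.056, 0.1196), (-0.052, 0.1236), (-0.048, 0.1267), (-0.044, 0.1199), (-0.04, 0.1203), (-0.036, 0.1214), (-0.032, 0.1256), (-0.028, 0.1272)]
y 0.019 [(-0.124, 0.1368), (-0.12, 0.1386), (-0.116, 0.0435), (-0.112, 0.1695), (-0.104, 0.0567), (-0.1, 0.0595), (-0.096, 0.0881), (-0.092, 0.0902), (-0.088, 0.0927), (-0.084, 0.0951), (-0.08, 0.0976), (-0.076, 0.0998), (-0.072, 0.1022), (-0.068, 0.1045), (-0.064, 0.1069), (-0.06, 0.1095), (-0.056, 0.1119), (-0.052, 0.1143), (-0.048, 0.1166), (-0.044, 0.1188), (-0.04, 0.1203), (-0.036, 0.1192), (-0.032, 0.1237), (-0.028, 0.1272)]
t 8.35 tip case [-0.1299  0.0026  0.0921] F [ 0.6 -0.3 -0.9] op -0.0 q [-0.21  0.01  2.16  0.    0.98  1.14]
(-0.1318, 0.001, 0.0887) (array([-0.002 ,  0.0015,  0.0035]), array([-0.0073,  0.0111, -0.0011]))
(-0.1343, 0.001, 0.0838) (array([-0.0044,  0.0015,  0.0084]), array([-0.0073,  0.0111, -0.0011]))
```

View pics/w6.png

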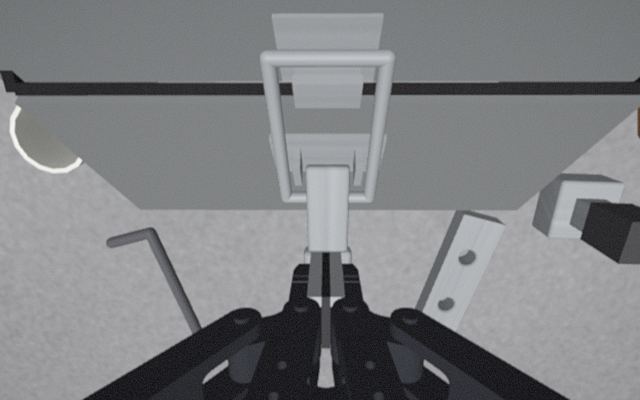

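View pics/s6.png

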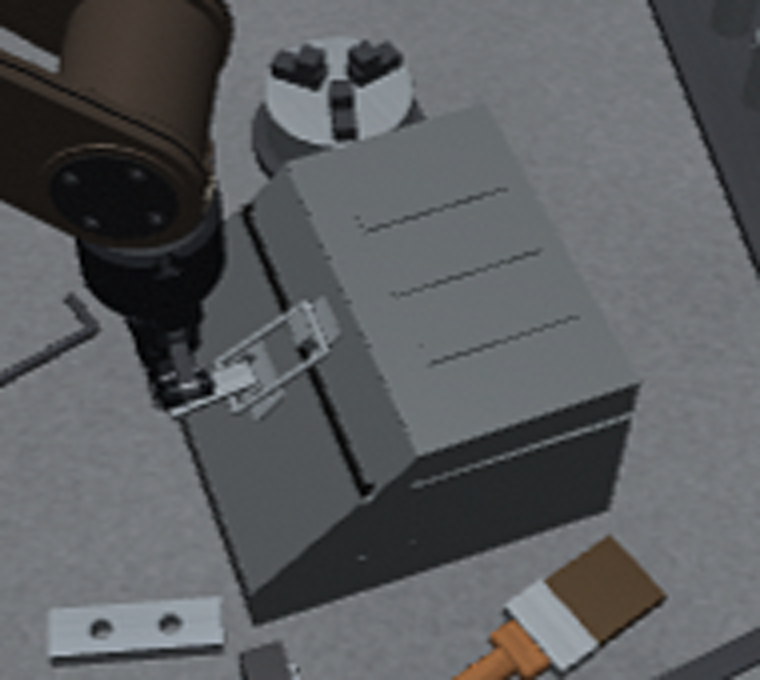

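The lid's lip has dropped about 4 mm, so the loop is hooked and pulling. I'll press the lever down to flat.

Emit:
carry_out([
  {"delta_pos":[-0.0044,0,0.0084],"delta_rot":[0,0,0],"claw":0},
  {"delta_pos":[-0.0035,0,0.0126],"delta_rot":[0,0,0],"claw":0},
  {"delta_pos":[-0.002,0,0.0167],"delta_rot":[0,0,0],"claw":0},
  {"delta_pos":[0,0,0.0207],"delta_rot":[0,0,0],"claw":0},
  {"delta_pos":[0.0025,0,0.0244],"delta_rot":[0,0,0],"claw":0},
  {"delta_pos":[0.004,0,0.026],"delta_rot":[0,0,0],"claw":0},
  {"delta_pos":[0.004,0,0.026],"delta_rot":[0,0,0],"claw":0},
])

```text
time: 8.93
eef_pos: [0.4757, 0.0051, 0.0825]
tcp_rot: [0.994, 0.109, -0.007, -0.003]
contact_force: [0.1, 0.0, 0.5]
opening: 0.002
```

```bash
python3 look.py 7; python3 -c "
from h import *
g((-.1252,.001,.0648))"
```

```text
t 8.93 tip case [-0.1263  0.0029  0.0655] F [0.1 0.  0.5] op 0.0 q [-0.2   0.07  2.17  0.    0.92  1.15]
y 0.001 [(-0.136, 0.102), (-0.132, 0.1031), (-0.128, 0.1023), (-0.124, 0.1021), (-0.12, 0.102), (-0.116, 0.0982), (-0.112, 0.0981), (-0.108, 0.0708), (-0.104, 0.0745), (-0.1, 0.078), (-0.096, 0.0825), (-0.092, 0.0867), (-0.088, 0.0906), (-0.084, 0.0937), (-0.08, 0.0861), (-0.076, 0.0875), (-0.072, 0.0917), (-0.068, 0.0932), (-0.064, 0.0957), (-0.06, 0.0995), (-0.056, 0.1214), (-0.052, 0.1241), (-0.048, 0.1275), (-0.044, 0.1207), (-0.04, 0.1214), (-0.036, 0.1223), (-0.032, 0.1263), (-0.028, 0.1274)]
y 0.019 [(-0.12, 0.1096), (-0.116, 0.1107), (-0.112, 0.0474), (-0.108, 0.1425), (-0.104, 0.0555), (-0.1, 0.0577), (-0.092, 0.0815), (-0.088, 0.0841), (-0.084, 0.0873), (-0.08, 0.0905), (-0.076, 0.0936), (-0.072, 0.097), (-0.068, 0.1002), (-0.064, 0.1033), (-0.06, 0.1064), (-0.056, 0.1099), (-0.052, 0.1129), (-0.048, 0.1163), (-0.044, 0.1196), (-0.04, 0.1213), (-0.036, 0.1201), (-0.032, 0.1242), (-0.028, 0.1274)]
t 9.03 tip case [-0.126   0.0027  0.066 ] F [ 1.   0.5 -0.3] op -0.0 q [-0.2   0.06  2.17  0.    0.92  1.15]
(-0.1252, 0.001, 0.0648) (array([0.0007, 0.0016, 0.0012]), array([-0.0073,  0.0111, -0.001 ]))
```

View pics/w7.png

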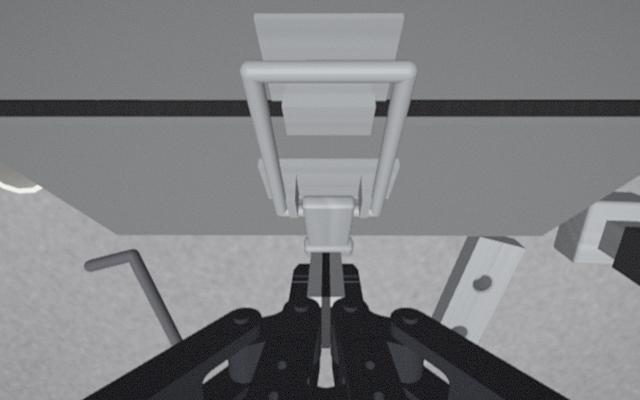

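View pics/s7.png

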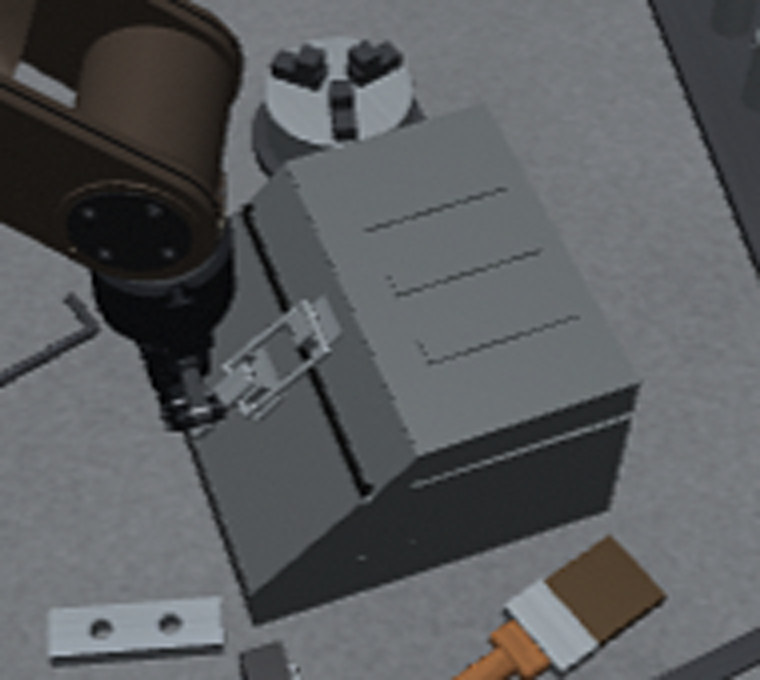

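Lever surface now reads as 45° with near-zero contact force, so it has snapped flat. I'll press gently along the slope normal to confirm it's at its stop, then retreat.

Emit:
carry_out([
  {"delta_pos":[0.0015,0,0.002],"delta_rot":[0,0,0],"claw":0},
  {"delta_pos":[0.003,0,0.004],"delta_rot":[0,0,0],"claw":0},
  {"delta_pos":[0.003,0,0.004],"delta_rot":[0,0,0],"claw":0},
])

```text
time: 9.28
eef_pos: [0.4772, 0.0052, 0.0819]
tcp_rot: [0.994, 0.11, -0.011, -0.003]
contact_force: [-15.8, -2.0, 22.7]
opening: -0.002
```

```bash
python3 -c "
from h import *
rep()"
```

```text
t 9.28 tip case [-0.1249  0.0026  0.0649] F [-15.9   1.5  22.7] op -0.0 q [-0.2   0.07  2.16 -0.    0.93  1.15]
```

Emit:
carry_out([
  {"delta_pos":[-0.005,0,-0.005],"delta_rot":[0,0,0],"claw":0},
  {"delta_pos":[-0.015,0,-0.02],"delta_rot":[0,0,0],"claw":0},
  {"delta_pos":[-0.02,0,-0.05],"delta_rot":[0,0,0],"claw":0},
  {"delta_pos":[-0.02,0,-0.09],"delta_rot":[0,0,0],"claw":0},
  {"delta_pos":[-0.02,0,-0.13],"delta_rot":[0,0,0],"claw":0},
  {"delta_pos":[-0.02,0,-0.17],"delta_rot":[0,0,0],"claw":0},
  {"delta_pos":[-0.02,0,-0.2],"delta_rot":[0,0,0],"claw":0},
  {"delta_pos":[-0.02,0,-0.2],"delta_rot":[0,0,0],"claw":0},
])

```text
time: 9.95
eef_pos: [0.4656, -0.0006, 0.2911]
tcp_rot: [0.994, 0.11, -0.003, -0.0]
contact_force: [0.0, -0.2, 0.4]
opening: -0.0
```

```bash
python3 look.py 8
python3 - <<'E'
from h import *
C=np.load('C8.npy')
m=(np.abs(C[...,0]-.01)<.025)&(np.abs(C[...,1])<.1)&(C[...,2]>.12)&(C[...,2]<.15); Q=C[m]
if len(Q)>50:
    A=np.c_[Q[:,0],np.ones(len(Q))]; print('lidtop z slope',np.linalg.lstsq(A,Q[:,2],rcond=None)[0],len(Q))
E
```

```text
t 9.95 tip case [-0.1373 -0.0005  0.2741] F [-0.  -0.2  0.4] op -0.0 q [-0.22 -0.22  2.02 -0.    1.35  1.13]
y 0.001 [(-0.14, 0.3194), (-0.136, 0.319), (-0.132, 0.3109), (-0.128, 0.3194), (-0.124, 0.3082), (-0.12, 0.0615), (-0.116, 0.0645), (-0.112, 0.0664), (-0.108, 0.0701), (-0.104, 0.0734), (-0.1, 0.078), (-0.096, 0.0818), (-0.092, 0.086), (-0.088, 0.0896), (-0.084, 0.094), (-0.08, 0.0849), (-0.076, 0.0871), (-0.072, 0.091), (-0.068, 0.0932), (-0.064, 0.0952), (-0.06, 0.0987), (-0.056, 0.1027), (-0.052, 0.1237), (-0.048, 0.1273), (-0.044, 0.1213), (-0.04, 0.1216), (-0.036, 0.1219), (-0.032, 0.126), (-0.028, 0.1276), (-0.024, 0.1326), (-0.02, 0.1366), (-0.016, 0.1365), (-0.012, 0.137)]
y 0.019 [(-0.136, 0.3288), (-0.132, 0.3283), (-0.128, 0.3248), (-0.124, 0.325), (-0.12, 0.041), (-0.116, 0.0428), (-0.112, 0.0469), (-0.108, 0.0507), (-0.104, 0.0552), (-0.1, 0.0585), (-0.096, 0.0628), (-0.092, 0.0819), (-0.088, 0.0833), (-0.084, 0.0868), (-0.08, 0.0901), (-0.076, 0.0929), (-0.072, 0.0965), (-0.068, 0.1001), (-0.064, 0.1028), (-0.06, 0.1063), (-0.056, 0.1097), (-0.052, 0.1125), (-0.048, 0.1155), (-0.044, 0.1192), (-0.04, 0.1209), (-0.036, 0.1197), (-0.032, 0.1239), (-0.028, 0.1282), (-0.024, 0.1323), (-0.02, 0.1361), (-0.016, 0.1369), (-0.012, 0.1368)]
lidtop z slope [0.01964321 0.13709787] 5934
```

View pics/w8.png

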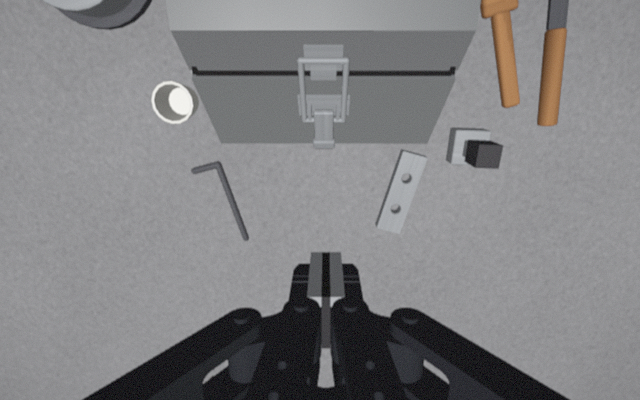

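View pics/s8.png

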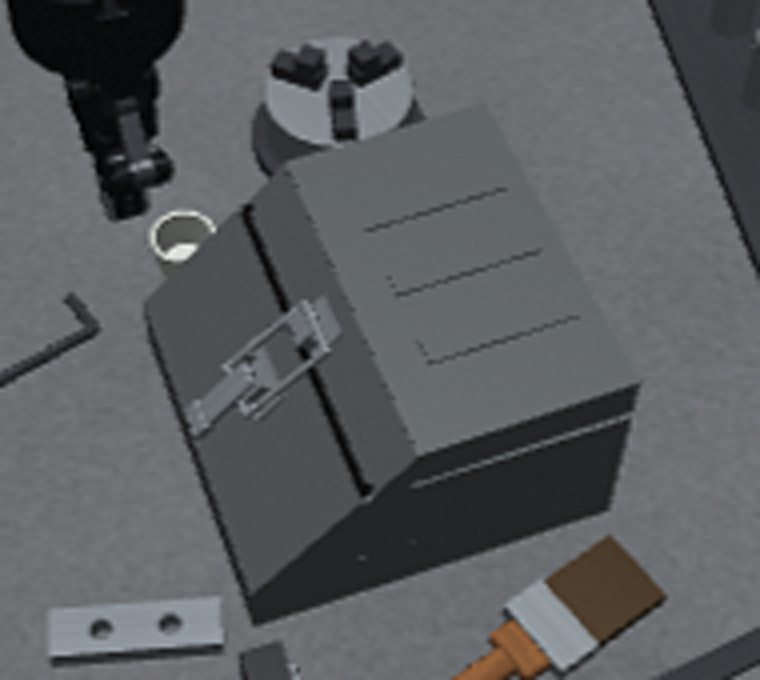

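The lever is flat, with its tip at (323,145) in the wrist view. The loop bar is hooked at (323,62), the lid edge sits about 3 mm lower than when free, and the other items haven't moved. Handing in.

```bash
python3 -c "
from h import *
print(ctrl.sign_off())"
```

```text
the job is handed in; nothing more can be done
None
```

The case is shut and latched, and I handed the job in after about 10 s of robot time. I pushed the lid down to its stop, swung the loop over the keeper, and pressed the lever through its arc until it snapped flat.

Checks after the arm had backed off, touching nothing:
- **Lever:** it lies at 45° along the slope. Before backing off, I pressed it with about 28 N and it did not move further.
- **Lid:** its front edge is about 3 mm lower than when it was merely shut, with a tilt of about -0.02 rad. The task says about -0.03 when tight, so my reading is a little short, but I only fitted a small part of the lid's top.
- **Loop:** the crossbar sits up-slope of the keeper. The camera could not see it under the lip; the lid being held down is what shows it is hooked.
- **Other things:** those in the last views (chuck, cup, hex key, strap, holder, brush and file) look unmoved. I compared the pictures by eye and did not measure them.

No check failed.

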